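Tip fittings into the inspection dish and hold the reading lens at the focus mark

ROBOT

A 6-joint arm with a two-finger parallel gripper is mounted at the origin on a cart in front of the work surface, level with it; the furniture and walls round the work are solid. World frame = base frame: x ahead of the robot, y to its left, z up, the work surface at z = 0. Lengths are in mm, angles in degrees, forces in N, time in s.
With the tool pointing down it reaches from about 300 to 850 mm from the base axis. Payload 4.2 kg.
Tool frame: the origin (TCP) lies on the front face of the gripper's body, between the roots of the fingers; the fingertips stand 78 mm ahead of it and the grasp point (between the pads) lies 60 mm ahead of it; x points along the fingers, y is the direction in which the jaws open and shut, and the axes are right-handed (so a half turn about x gives the same grasp; the last joint's range is limited). The gripper opens to 91 mm and grips with 3 to 60 N. Pads are 32 mm wide; open, the fingers measure 118 mm over their backs; the gripper's body (76 mm by 178 mm) begins 60 mm behind the grasp point.
Start: joints at [76.089, 18.312, 89.639, -0, 72.044, -1.146], TCP at [127.052, 560.796, 292.276] pointing down, gripper open.
Joint ranges: [-177.97, 177.97], [-48.28, 115.42], [12.27, 149.76], [-77.06, 257.06], [2.81, 150.46], [-146.56, 146.56]. Speed limits (degrees/s): [147.25, 147.25, 180, 180, 180, 180].

INTERFACE

Orientations are given as [roll, pitch, yaw] about the fixed x, y, z axes, in that order (R = Rz(yaw) Ry(pitch) Rx(roll)).
In Python, from workcell import status, viewer, env gives the robot as it stands. The module is installed in compiled form; this text tells all that it offers.
- The arm moves only by the tool move_arm, never from a script. Its argument "moves" is a list of rows, each a list of 3 entries, a list of its own where there are three numbers: the shift along the tool's x, y, z in cm, then the turn about the tool's x in rad, then the gripper's target within -1 to 1 (fully open at 1, half-way at 0, shut at -1). A call has 1 to 20 rows; each row is the pose to reach, as a shift and turn from the pose commanded when the call began, along the tool's axes at that moment; what a row does not reach only later rows make up. A row lasts 1/8 s, in which the tool goes at most 62.5 mm and 10.7 degrees, less where a joint would pass 70% of its speed; a pose out of reach is approached as far as the arm can. A call with a gripper value outside its range is refused whole. The fingers move at their own pace and stop on an object; "force" is the grip in N (left out, the last holds). Time passes only in rows, so rows that repeat a pose let the fingers close. It gives the time, the measured TCP pose, the force and the opening at its end, in the units of the state.
- status.state(): the state, without advancing time (a new reading comes with each control period).
- viewer.grab_frame(name): name is "side" or "top"; returns the picture (384x512x3 uint8, red, green, blue); there is no depth.
- viewer.get_calibration(name): a dict with "camera_matrix" (3x3 intrinsics, pixels), "eye" and "rotation" of the camera in the world. Camera axes: x right, y down, z forward; pixel columns grow to the right and rows downward; lengths in mm; the calibration is good to about 2 mm. A picture is of the moment at which its call begins. get_calibration takes no time and is no camera call.
- env.job_done(): hands the job in, once; it reports no verdict.
The state is a dict: "time_s": time; "qpos": joint angles; "qvel": joint speeds; "effort": joint torques, N m; "ee_pos": TCP position; "ee_rot": TCP orientation; "force": force on the tool from outside, world axes, zero at the start; "torque": the same for the moment, N m; "gripper_width": finger opening in mm.
Only numpy, scipy, OpenCV 4.12 (cv2) and the standard library are available. Lean on these libraries where they do the work, as an engineer would, in place of code of your own. Each camera call takes 0.05 s, during which the arm holds its last target.

TASK

Tip up the hinged tray so that both lock nuts and the pipe nipple slide into the parts dish, and let the tray back down. Then take the reading lens from its wooden rest by the handle and hold it still and level, centred over the dish with the lens at the height of the pointer on the gauge post, touching neither the stand nor the post; finish still holding it there. Leave the pointer where it is set, and leave the tin, the hemp reel and the tape measure where they are.

Things in the scene. Friction and masses are not known exactly. Their poses are not given: they have to be found in the camera images.
- stand: Grey inspection stand, fixed to the bench: base plate 200 x 325 x 6 mm (its local x from -80 to +120 mm, y from -87 to +238 mm) carrying the dish, the hinged tray and the gauge post. Origin on the bench top under the dish's centre; z up, +y from the dish towards the tray, +x towards the gauge post. It turns up to 0.25 rad either way about z.
- dish (a point): Centre of the inner floor of the open square aluminium parts dish, 10 mm above the bench, axes as the stand's. Inside 132 x 132 mm, walls 1.5 to 3 mm; wall tops above the bench: 60 mm on the x sides, 52 mm towards the tray, 76 mm opposite the tray.
- tray (a joint): Tilt of the steel tray about its hinge at the edge next to the dish: 0 lying level, grows as the bar end is lifted, stop at 1.4 rad. Let go, it falls back to 0 by itself. Moves freely (about 0.6 N m holds it with its load). From about 1.1 rad on every part slides off into the dish.
- tray_hinge (a point): Point on the tray's hinge axis, at the middle of the tray's front edge, 58 mm above the bench; the axis runs along the stand's x.
- tray_bar (a point): Middle of the tray's round lifting bar, 12 mm in diameter, 90 mm long along the stand's x, held at its two ends by prongs. As the tray lies, 195 mm beyond the hinge (stand +y) and 45 mm above it (103 mm above the bench), 45 mm outside the tray's back wall and 17 mm above the wall's top. Moves on an arc about the hinge. Tray 142 x 150 mm with 28 mm walls, open towards the dish.
- focus_pointer (a point): Tip of the flat steel pointer (3 mm thick, at its mid-thickness) on the clamp collar of the gauge post: the focus mark. The collar, 22 mm across, holds by friction and is set anywhere from 125 to 175 mm above the bench. The post is a 10 mm round bar, 195 mm high over the bench, at stand x = +105 mm, y = +10 mm; the pointer tip is at x = +71 mm, above the dish's edge. Axes as the stand's.
- rest: Low wooden rest for the lens, fixed: base 70 x 235 x 8 mm with two blocks whose tops are 40 mm above the bench, one under the lens and one under the handle's end; free below the middle of the handle. Origin at the base's middle on the bench, long side along its y.
- loupe: The reading lens: round glass in a dark steel rim 80 mm across and 12 mm thick, with a short steel neck and a straight black handle, 18 mm wide and 18 mm high, 108 mm long. Origin at the centre of the lens's underside; z is the lens axis (up as it lies), the handle points along -y. Mass about 0.14 kg.
- lens (a point): Centre of the lens, half-way through its thickness (6 mm above the rim's underside), axes as the loupe's.
- loupe_grip (a point): Grip point on the middle of the handle, half-way up, 112 mm from the lens's centre along -y and 3 mm above the lens's centre; 49 mm above the bench as it lies. Pinch across its 18 mm width (the loupe's x).
- nut_1_mid (a point): Centre of a steel hexagon lock nut, 41 x 47 x 18 mm, lying in the tray.
- nut_2_mid (a point): Centre of the other, equal lock nut in the tray.
- nipple_mid (a point): Centre of the pipe nipple, a short grey threaded tube 27 mm across and 70 mm long, lying in the tray.
- tin_mid (a point): Centre of the round tin, 77 mm across, 39 mm high: a bystander.
- reel_mid (a point): Centre of the hemp reel, a spool with two red discs, 61 mm across, 56 mm high: a bystander.
- tape_mid (a point): Centre of the pocket tape measure, 68 x 72 x 34 mm: a bystander.

How it is judged:
By the outcome, as a careful person would: the job done as asked, in the order asked, and still so for the second after the job is handed in, while the arm keeps its last pose, push and grip.
It also fails if it takes over 72 s, if anything falls off the work surface, if the arm or the gripper's body presses on something with over 40 N, if the wrist force passes 120 N, or if a joint passes its speed limit or range.

## Working session

There is one attempt and no reset: what is moved stays moved. The work goes in short steps, Python scripts to look and compute and a tool call to move; the robot and the scene stay as the last step left them, time stands still between calls to the robot, and variables do not carry over. Pictures are saved under pics/ and viewed, and the job is handed in when it is done.

Besides the shell and the picture viewer there is one more tool, called after "Request:" as name([rows], argument=value, ...), one row to a line, values as JSON. move_arm: Moves the arm, as the interface text tells. Its arguments: {"type":"object","properties":{"moves":{"type":"array","items":{"type":"array"}},"force":{"type":"number"}},"required":["moves"]}

```bash
mkdir -p pics
python3 - <<'E'
from workcell import status, viewer
import cv2
print(status.state())
for n in ("side","top"):
    f=viewer.grab_frame(n); cv2.imwrite(f"pics/{n}0.png",f[:,:,::-1]); c=viewer.get_calibration(n); print(n,c)
E
```

```text
{'time_s': 0.0, 'qpos': array([ 7.60895419e+01,  1.83503572e+01,  8.97056670e+01, -1.24223249e-04,
        7.20435615e+01, -1.14717326e+00]), 'qvel': array([-0.01660422,  0.03934742,  0.07273757, -0.05310459,  0.09441112,
       -0.04425204]), 'effort': array([-4.44560046e-04, -4.12471139e+01, -2.31980360e+01,  7.26084178e-02,
        4.57628758e-02, -1.62948372e-04]), 'ee_pos': array([126.9556019 , 560.43622705, 291.43803957]), 'ee_rot': array([ -91.07922214,   89.90041422, -103.84246859]), 'force': array([-0.7924514 , -0.24986541,  0.17562177]), 'torque': array([0.03857817, 0.00048922, 0.01371457]), 'gripper_width': 91.00030925222055}
side {'camera_matrix': array([[377.68716625,   0.        , 248.72463833],
       [  0.        , 377.68716625, 187.23450541],
       [  0.        ,   0.        ,   1.        ]]), 'eye': array([  83.53569027, -281.98989052,  916.47773128]), 'rotation': array([-147.32848756,    0.84191188,  -64.3835894 ])}
top {'camera_matrix': array([[393.6689187 ,   0.        , 257.09350545],
       [  0.        , 393.6689187 , 188.56473706],
       [  0.        ,   0.        ,   1.        ]]), 'eye': array([ 380.0117575 ,  -23.30052954, 1330.51482126]), 'rotation': array([-1.73057855e+02, -1.21178177e-02, -9.10960873e+01])}
```

View pics/side0.png

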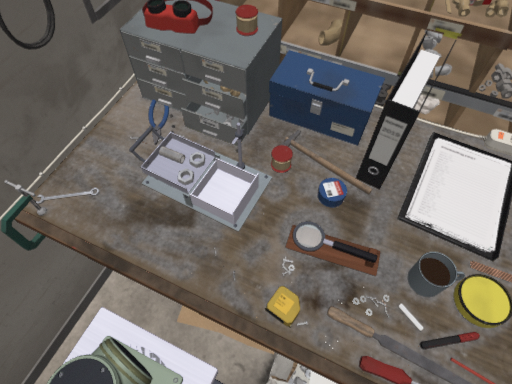

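View pics/top0.png

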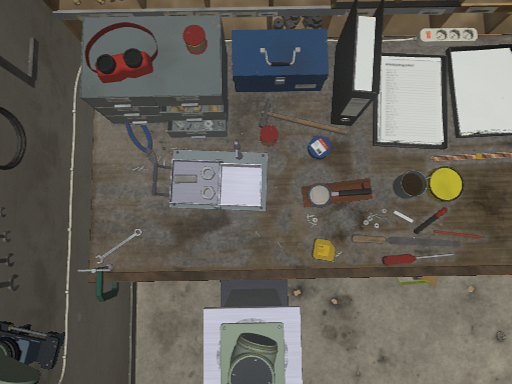

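```bash
cat > h.py <<'E'
import numpy as np, cv2
from scipy.spatial.transform import Rotation as Ro
from workcell import status, viewer, env
def rot(r): return Ro.from_euler('xyz',r,degrees=True).as_matrix()
def cal(n):
    c=viewer.get_calibration(n); return c['camera_matrix'],np.array(c['eye']),rot(c['rotation'])
def proj(n,P):
    K,e,R=cal(n); p=(np.atleast_2d(P)-e)@R; p=p@K.T; return p[:,:2]/p[:,2:]
def ray(n,uv,z):
    K,e,R=cal(n); uv=np.atleast_2d(np.array(uv,float)); d=np.c_[uv,np.ones(len(uv))]@np.linalg.inv(K).T@R.T
    t=(z-e[2])/d[:,2]; return e+d*t[:,None]
def tri(uvs,uvt):
    A=np.zeros((3,3));b=np.zeros(3)
    for n,uv in (('side',uvs),('top',uvt)):
        K,e,R=cal(n); d=R@np.linalg.inv(K)@np.r_[uv,1]; d/=np.linalg.norm(d); M=np.eye(3)-np.outer(d,d); A+=M;b+=M@e
    return np.linalg.solve(A,b)
def crop(n,f,x0,y0,x1,y1,s,name):
    im=cv2.resize(f[y0:y1,x0:x1,::-1],None,fx=s,fy=s,interpolation=cv2.INTER_CUBIC)
    for x in range((x0+9)//10*10,x1,10): cv2.putText(im,str(x),((x-x0)*s,8),0,.3,(0,255,255),1); cv2.line(im,((x-x0)*s,10),((x-x0)*s,14),(0,255,255),1)
    for y in range((y0+9)//10*10,y1,10): cv2.putText(im,str(y),(0,(y-y0)*s+4),0,.3,(0,255,255),1)
    cv2.imwrite(f'pics/{name}.png',im)
E
python3 - <<'E'
from h import *
print(proj('top',[[0,0,0],[380,0,0],[127,560,290]]), proj('side',[[380,0,0],[127,560,290]]))
t=cv2.imread('pics/top0.png')[:,:,::-1]; s=cv2.imread('pics/side0.png')[:,:,::-1]
crop('top',t,145,130,275,220,6,'topc'); crop('top',t,295,170,385,215,8,'topl')
crop('side',s,125,90,275,230,5,'sidec'); crop('side',s,280,215,390,280,7,'sidel')
E
```

```text
[[252.05727211 354.83406968]
 [250.06563886 236.63511566]
 [ 29.51836816 341.15484172]] [[ 205.4576471   251.7888766 ]
 [-117.45742154  189.53806318]]
```

View pics/topc.png

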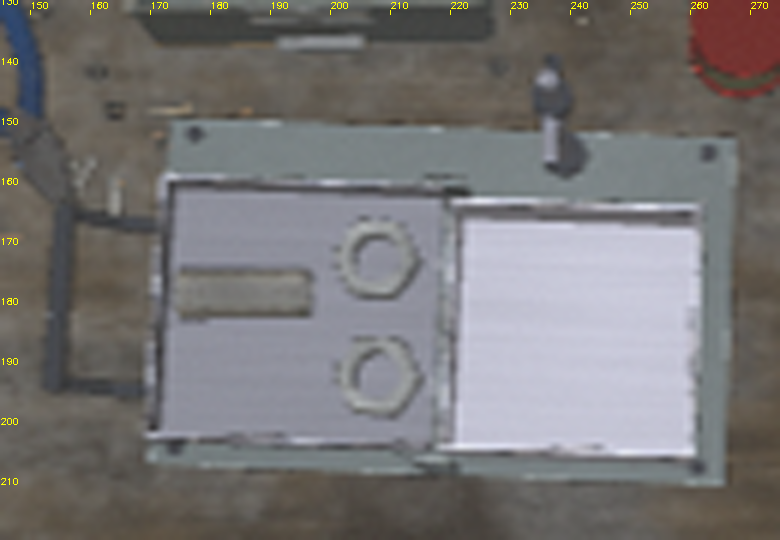

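View pics/sidec.png

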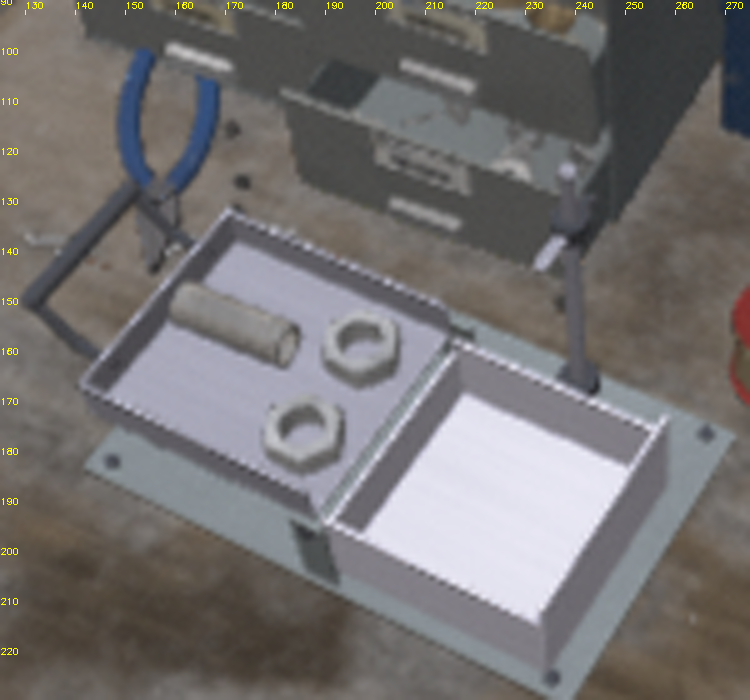

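View pics/topl.png

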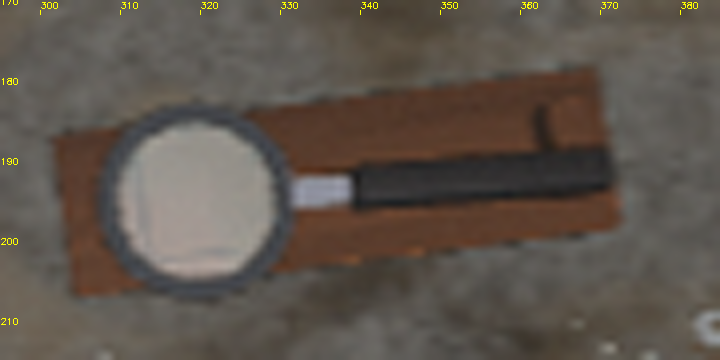

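View pics/sidel.png

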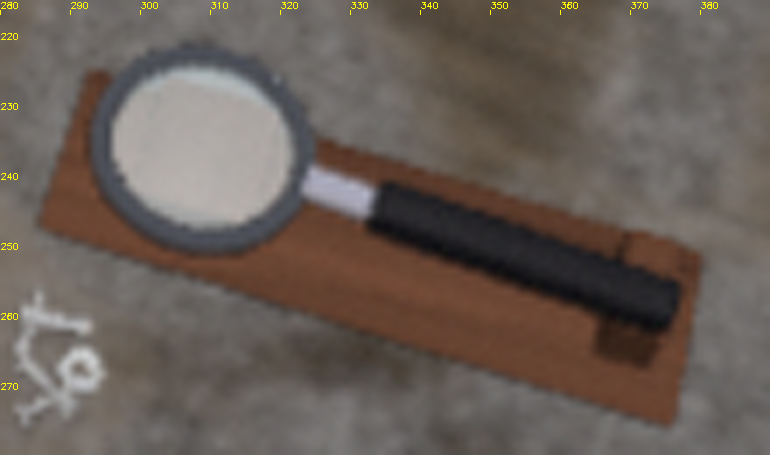

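Run:
```python
from h import *
T=lambda x,y:np.array([145+x/6-.5,130+y/6-.5]); S=lambda x,y:np.array([125+x/5-.5,90+y/5-.5])
TL=lambda x,y:np.array([295+x/8-.5,170+y/8-.5]); SL=lambda x,y:np.array([280+x/7-.5,215+y/7-.5])
loc=np.array([[120,238],[120,-87],[-80,-87],[-80,238]],float)
def fit(loc,w):
    a=loc-loc.mean(0); b=w-w.mean(0); th=np.arctan2((a[:,0]*b[:,1]-a[:,1]*b[:,0]).sum(),(a*b).sum())
    R=np.array([[np.cos(th),-np.sin(th)],[np.sin(th),np.cos(th)]]); t=w.mean(0)-R@loc.mean(0)
    return th,R,t,w-(loc@R.T+t)
w=ray('top',[T(172,120),T(738,140),T(724,485),T(147,460)],6)[:,:2]
th,R,t,r=fit(loc,w); print('stand top',np.degrees(th),t,r.round(1).tolist())
ws=ray('side',[S(735,435),S(568,700),S(85,465)],6)[:,:2]
th2,R2,t2,r2=fit(loc[1:],ws); print('stand side',np.degrees(th2),t2,r2.round(1).tolist())
# dish floor inner corners z=10? rim corners
p=tri(S(540,267),T(550,163)); print('tip',p,'local',R.T@(p[:2]-t))
print('posttop',tri(S(567,170),T(546,77)))
for nm,a,b in(('bar back',S(138,188),T(64,206)),('bar front',S(33,300),T(53,385))):
    p=tri(a,b); print(nm,p,R.T@(p[:2]-t))
for z,l in ((103,[0,66+ -0]),): pass
l=ray('top',[TL(198,201)],46); print('lens top',l); print('lens side',ray('side',[SL(204,150)],46), tri(SL(204,150),TL(198,201)))
print('handle ends top',ray('top',[TL(355,187),TL(612,169)],58), 'side',ray('side',[SL(380,205),SL(672,295)],55))
```

```text
stand top -3.444785822481145 [550.42950336  29.06016372] [[-2.8, -0.8], [-1.1, 0.3], [1.6, 0.5], [2.3, -0.1]]
stand side -3.1872203738294953 [553.54971543  31.34716956] [[-2.6, 0.7], [2.4, 1.3], [0.2, -2.0]]
tip [621.29898971  34.95125955 159.01920016] local [70.38746076 10.13876088]
posttop [656.01790475  34.671167   197.92507654]
bar back [614.96929659 293.78350055 103.6306541 ] [ 48.51684477 268.12300487]
bar front [519.42086248 297.28827176 108.48441191] [-47.06953906 265.88025922]
lens top [[ 512.45738156 -230.07848144   46.        ]]
lens side [[ 513.90461469 -229.10413824   46.        ]] [ 512.02406436 -229.39547884   49.88057838]
handle ends top [[ 515.71997892 -292.17897078   58.        ]
 [ 521.08428606 -397.03955975   58.        ]] side [[ 515.85795135 -293.09725364   55.        ]
 [ 526.56437774 -394.62566874   55.        ]]
```

```bash
cat >> h.py <<'E'
def plan(g,jaw,pose=None):
    """shift (cm) tool axes & turn (rad) so grasp point is at g with tool y along +-jaw (xy)"""
    s=status.state(); R=rot(s['ee_rot']); p=s['ee_pos']
    # ideal tool: x down
    d=np.array(g,float)-(p+60*R[:,0]); jl=R.T@np.r_[jaw,0.]
    a=np.arctan2(jl[2],jl[1]); a=(a+np.pi/2)%np.pi-np.pi/2
    print('grasp now',(p+60*R[:,0]).round(1),'shift cm',(R.T@d/10).round(2),'turn',round(a,4),'| tooly',R[:,1].round(3),'toolz',R[:,2].round(3),'x',R[:,0].round(4))
E
python3 - <<'E'
from h import *
T=lambda x,y:np.array([145+x/6-.5,130+y/6-.5])
b=ray('top',[T(62,215),T(55,375)],105); print(b,b.mean(0))
th=np.radians(-3.4); print('from stand',np.array([551.5,30])+267*np.array([-np.sin(th),np.cos(th)]))
plan([567.5,296,103],[-np.sin(th),np.cos(th)])
E
```

```text
[[609.27460141 295.10902277 105.        ]
 [524.54850606 297.72362612 105.        ]] [566.91155374 296.41632444 105.        ]
from stand [567.33480174 296.53003406]
grasp now [126.9 560.4 231.5] shift cm [ 12.87 -16.03  48.81] turn -0.1634 | tooly [ 0.221  0.975 -0.002] toolz [ 0.975 -0.221 -0.   ] x [-4.0e-04 -1.6e-03 -1.0e+00]
```

Request:
move_arm([
  [[0,-2,6],-0.02,1],
  [[0,-4,12],-0.05,1],
  [[1,-6,18],-0.08,1],
  [[1,-8,24],-0.11,1],
  [[2,-10,30],-0.14,1],
  [[2,-12,36],-0.163,1],
  [[3,-14,42],-0.163,1],
  [[3,-16,48],-0.163,1],
  [[3,-16,48.8],-0.163,1],
  [[3,-16,48.8],-0.163,1],
  [[3,-16,48.8],-0.163,1],
  [[3,-16,48.8],-0.163,1],
])

```text
time_s: 1.6
ee_pos: [566.3, 298.0, 262.6]
ee_rot: [121.4, 90.0, 118.1]
force: [-0.0, -0.1, -0.2]
gripper_width: 91.3
```

Run:
```python
from h import *
th=np.radians(-3.4)
plan([567.2,296.2,103],[-np.sin(th),np.cos(th)])
s=viewer.grab_frame('side');t=viewer.grab_frame('top')
crop('top',t,120,100,280,220,5,'topd'); crop('side',s,80,60,240,220,4,'sided')
```

```text
grasp now [566.3 298.1 202.6] shift cm [ 9.96 -0.18  0.1 ] turn 0.0016 | tooly [0.058 0.998 0.   ] toolz [ 0.998 -0.058 -0.   ] x [-2.e-04  3.e-04 -1.e+00]
```

View pics/topd.png

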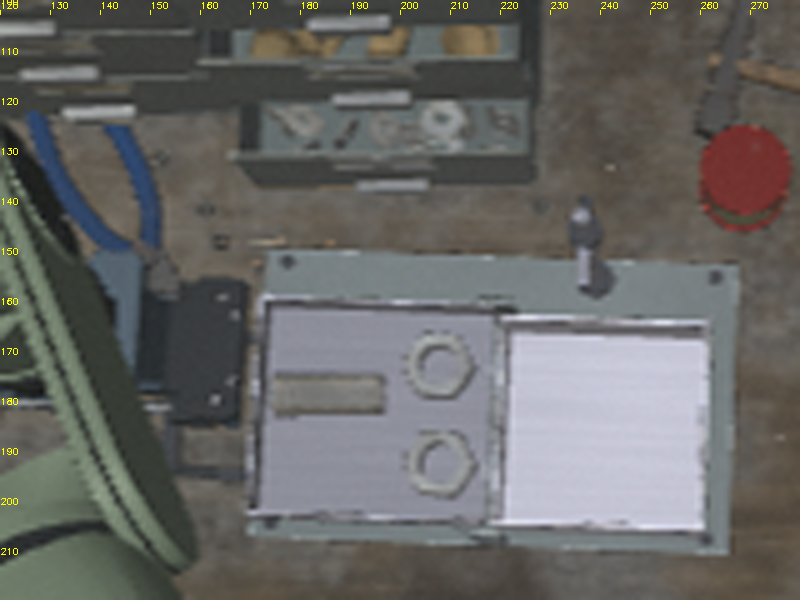

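View pics/sided.png

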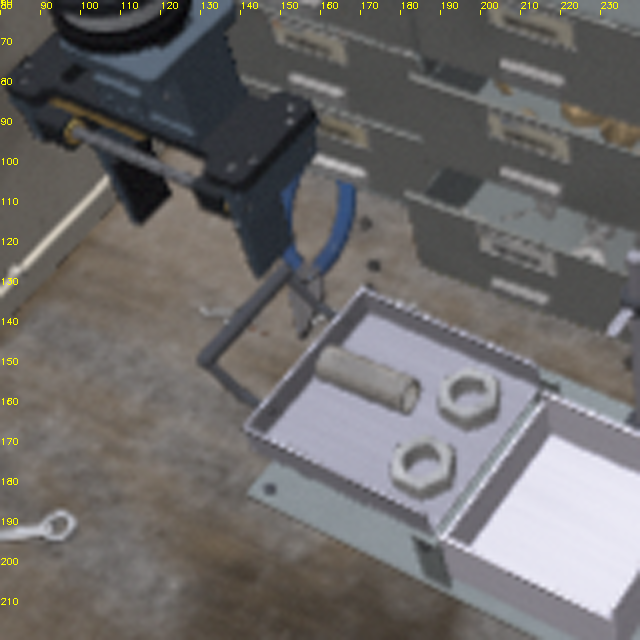

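Request:
move_arm([
  [[0,-0.1,0.1],0,-0.2],
  [[0,-0.2,0.1],0,-0.2],
  [[1,-0.2,0.1],0,-0.2],
  [[2.5,-0.2,0.1],0,-0.2],
  [[4,-0.2,0.1],0,-0.2],
  [[5.5,-0.2,0.1],0,-0.2],
  [[7,-0.2,0.1],0,-0.2],
  [[8.5,-0.2,0.1],0,-0.2],
  [[9.5,-0.2,0.1],0,-0.2],
  [[9.9,-0.2,0.1],0,-0.2],
  [[9.9,-0.2,0.1],0,-0.2],
  [[9.9,-0.2,0.1],0,-0.2],
], force=15)

```text
time_s: 3.2
ee_pos: [568.8, 295.1, 163.9]
ee_rot: [34.7, 89.9, 31.3]
force: [0.7, -0.0, -0.3]
gripper_width: 36.5
```

Run:
```python
from h import *
th=np.radians(-3.4)
plan([567.2,296.2,103],[-np.sin(th),np.cos(th)])
s=viewer.grab_frame('side')
crop('side',s,80,60,240,220,4,'sidee')
```

```text
grasp now [568.9 295.1 103.9] shift cm [ 0.09  0.1  -0.17] turn -0.0005 | tooly [0.06  0.998 0.001] toolz [ 0.998 -0.06   0.001] x [ 1.1e-03  7.0e-04 -1.0e+00]
```

View pics/sidee.png

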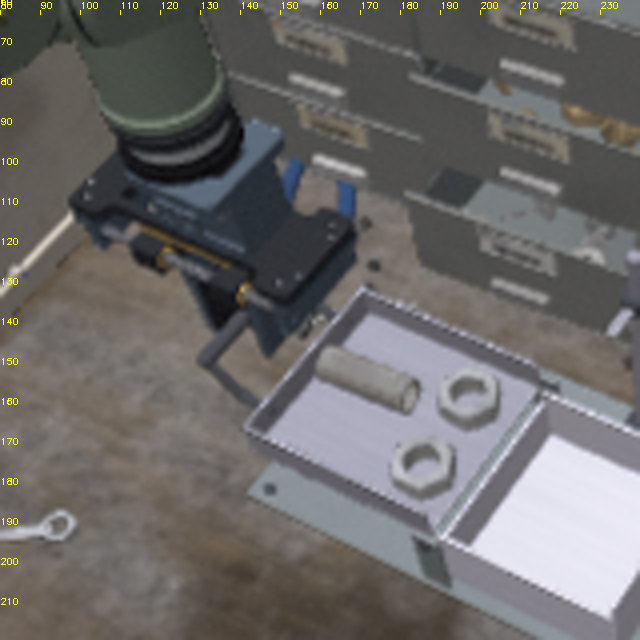

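Request:
move_arm([
  [[0,0.1,0],0,-0.6],
  [[0,0.1,0],0,-1],
  [[0,0.1,0],0,-1],
  [[0,0.1,0],0,-1],
  [[0,0.1,0],0,-1],
  [[0,0.1,0],0,-1],
], force=20)

```text
time_s: 4.0
ee_pos: [568.7, 296.4, 163.4]
ee_rot: [73.6, 89.9, 70.2]
force: [-0.4, 4.4, -0.6]
gripper_width: 11.6
```

```bash
python3 -c "
import numpy as np
a=np.arctan2(45,195);r=np.hypot(195,45)/10
print([[round(-r*(np.sin(a+t)-np.sin(a)),1),round(r*(np.cos(a+t)-np.cos(a)),1)] for t in np.arange(1,21)*.06])"
```

```text
[[np.float64(-1.2), np.float64(-0.3)], [np.float64(-2.3), np.float64(-0.7)], [np.float64(-3.4), np.float64(-1.1)], [np.float64(-4.5), np.float64(-1.6)], [np.float64(-5.6), np.float64(-2.2)], [np.float64(-6.6), np.float64(-2.8)], [np.float64(-7.6), np.float64(-3.5)], [np.float64(-8.5), np.float64(-4.3)], [np.float64(-9.4), np.float64(-5.1)], [np.float64(-10.2), np.float64(-5.9)], [np.float64(-11.0), np.float64(-6.9)], [np.float64(-11.7), np.float64(-7.8)], [np.float64(-12.4), np.float64(-8.8)], [np.float64(-13.0), np.float64(-9.8)], [np.float64(-13.6), np.float64(-10.9)], [np.float64(-14.1), np.float64(-12.0)], [np.float64(-14.5), np.float64(-13.1)], [np.float64(-14.8), np.float64(-14.3)], [np.float64(-15.1), np.float64(-15.4)], [np.float64(-15.3), np.float64(-16.6)]]
```

Request:
move_arm([
  [[-0.6,-0.1,0],0,-1],
  [[-1.2,-0.3,0],0,-1],
  [[-1.8,-0.5,0],0,-1],
  [[-2.3,-0.7,0],0,-1],
  [[-2.9,-0.9,0],0,-1],
  [[-3.4,-1.1,0],0,-1],
  [[-4.5,-1.6,0],0,-1],
  [[-5.6,-2.2,0],0,-1],
  [[-6.6,-2.8,0],0,-1],
  [[-7.6,-3.5,0],0,-1],
  [[-8.5,-4.3,0],0,-1],
])

```text
time_s: 5.38
ee_pos: [566.2, 254.3, 250.0]
ee_rot: [70.5, 89.7, 67.0]
force: [0.2, 7.9, 2.9]
gripper_width: 11.9
```

Run:
```python
from h import *
s=viewer.grab_frame('side')
crop('side',s,80,60,280,240,4,'sidef')
```

```text
(no output)
```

View pics/sidef.png

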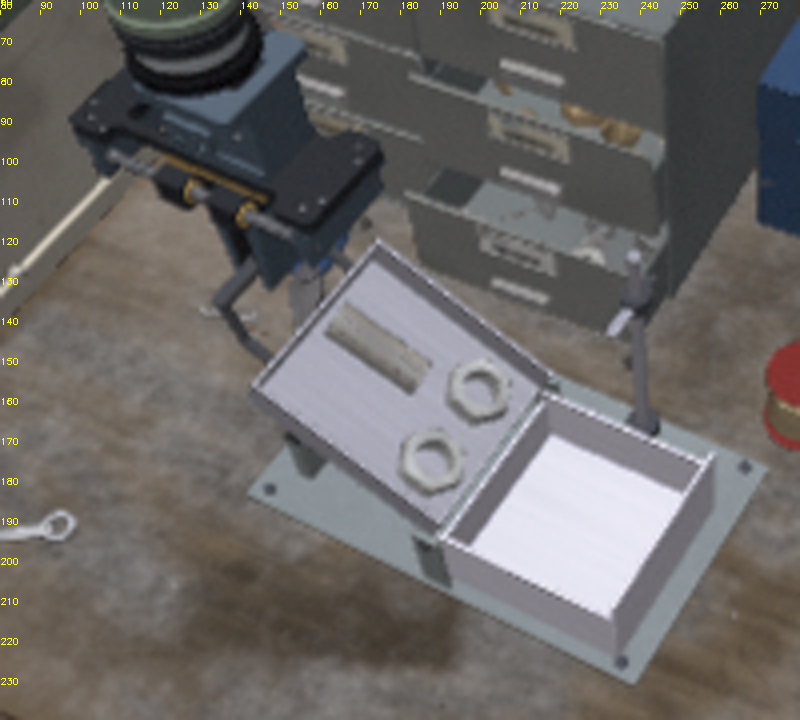

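Request:
move_arm([
  [[-0.4,-0.4,0],0,-1],
  [[-0.9,-0.8,0],0,-1],
  [[-1.7,-1.6,0],0,-1],
  [[-2.5,-2.6,0],0,-1],
  [[-3.2,-3.5,0],0,-1],
  [[-3.9,-4.5,0],0,-1],
  [[-4.5,-5.5,0],0,-1],
  [[-5.1,-6.6,0],0,-1],
  [[-5.6,-7.7,0],0,-1],
  [[-6.0,-8.8,0],0,-1],
  [[-6.3,-10.0,0],0,-1],
  [[-6.6,-11.1,0],0,-1],
  [[-6.8,-12.3,0],0,-1],
  [[-6.8,-12.3,0],0,-1],
  [[-6.8,-12.3,0],0,-1],
  [[-6.8,-12.3,0],0,-1],
  [[-6.8,-12.3,0],0,-1],
  [[-6.8,-12.3,0],0,-1],
])

```text
time_s: 7.68
ee_pos: [559.2, 129.5, 316.9]
ee_rot: [-24.5, 89.9, -28.0]
force: [2.4, 1.4, 5.7]
gripper_width: 11.3
```

Run:
```python
from h import *
s=viewer.grab_frame('side')
crop('side',s,80,60,280,240,4,'sideg')
```

```text
(no output)
```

View pics/sideg.png

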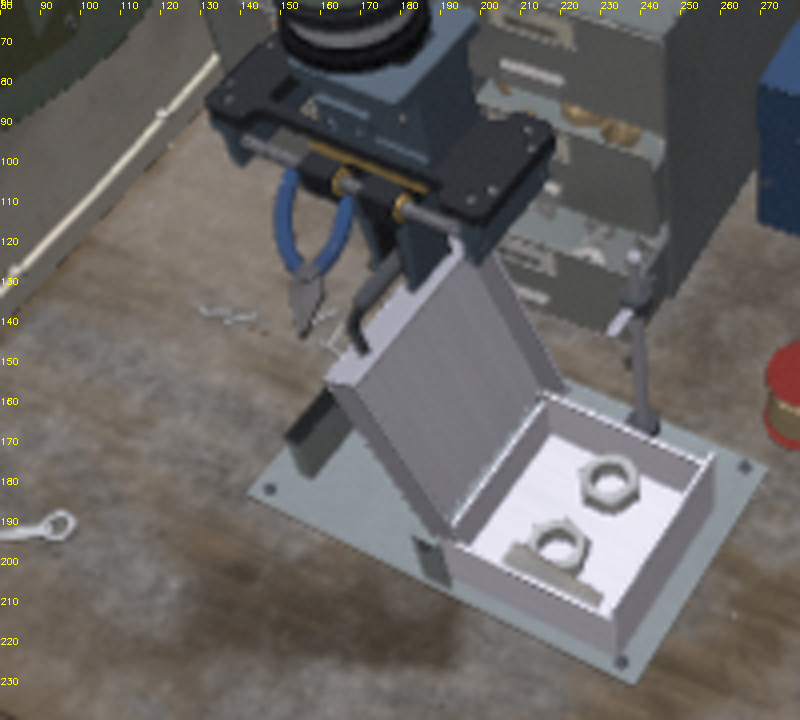

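All three parts are in the dish (nuts at about (610,485) and (558,545) in the crop, nipple at (552,575)). I'll lower the tray along the same arc.

Request:
move_arm([
  [[0.1,0.6,0],0,-1],
  [[0.2,1.2,0],0,-1],
  [[0.5,2.3,0],0,-1],
  [[0.8,3.5,0],0,-1],
  [[1.2,4.6,0],0,-1],
  [[1.7,5.7,0],0,-1],
  [[2.3,6.8,0],0,-1],
  [[2.9,7.8,0],0,-1],
  [[3.6,8.8,0],0,-1],
  [[4.3,9.7,0],0,-1],
  [[5.1,10.7,0],0,-1],
  [[5.9,11.5,0],0,-1],
  [[6.8,12.3,0],0,-1],
  [[7.7,13.1,0],0,-1],
  [[8.7,13.8,0],0,-1],
  [[9.7,14.4,0],0,-1],
  [[10.8,15.0,0],0,-1],
  [[11.9,15.5,0],0,-1],
  [[13.0,15.9,0],0,-1],
])

```text
time_s: 10.1
ee_pos: [567.8, 289.5, 185.4]
ee_rot: [147.7, 89.9, 144.2]
force: [-0.2, 1.0, 0.1]
gripper_width: 11.4
```

Request:
move_arm([
  [[0.6,0.2,0],0,-1],
  [[1.1,0.4,0],0,-1],
  [[1.7,0.6,0],0,-1],
  [[2.3,0.7,0],0,-1],
  [[2.3,0.7,0],0,-1],
  [[2.3,0.7,0],0,-1],
  [[2.3,0.7,0],0,-1],
])

```text
time_s: 10.98
ee_pos: [568.3, 296.0, 163.3]
ee_rot: [153.2, 90.0, 149.7]
force: [-3.2, 3.7, -0.7]
gripper_width: 11.5
```

Run:
```python
from h import *
s=viewer.grab_frame('side')
crop('side',s,80,60,280,240,4,'sideh')
```

```text
(no output)
```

View pics/sideh.png

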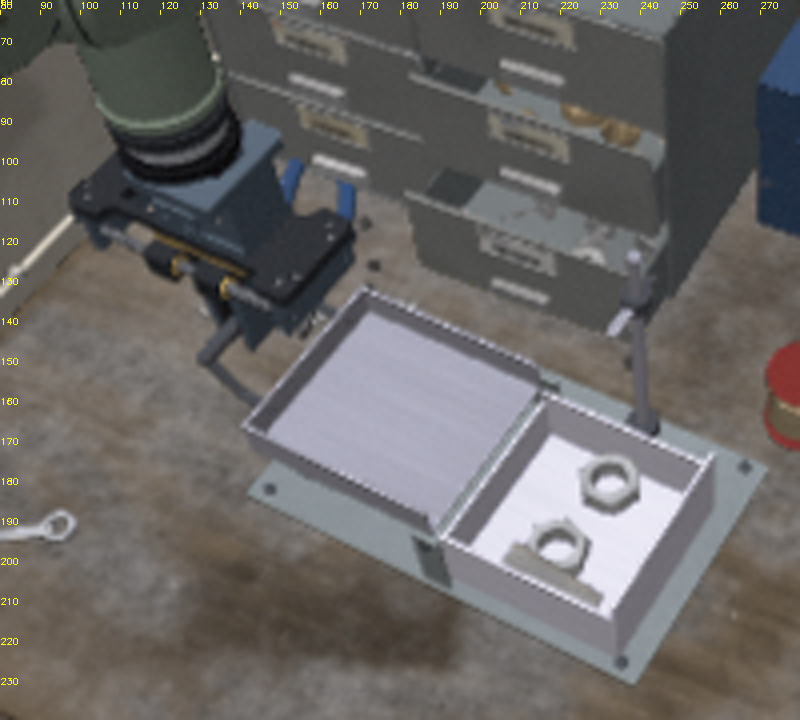

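Request:
move_arm([
  [[0,0,0],0,-0.5],
  [[0,0,0],0,-0.2],
  [[0,0,0],0,-0.2],
  [[0,0,0],0,-0.2],
  [[-1,0,0],0,-0.2],
  [[-3,0,0],0,-0.2],
  [[-6,0,0],0,-0.2],
  [[-10,0,0],0,-0.2],
  [[-14,0,0],0,-0.2],
  [[-17,0,0],0,0],
  [[-17,0,0],0,0],
  [[-17,0,0],0,0],
])

```text
time_s: 12.52
ee_pos: [568.1, 295.7, 332.4]
ee_rot: [-151.8, 89.9, -155.2]
force: [-0.1, -0.4, -0.3]
gripper_width: 45.6
```

Run:
```python
from h import *
th=np.radians(3); print(status.state()['qpos'])
plan([518.2,-342,273],[np.cos(th),np.sin(th)])
s=viewer.grab_frame('side');t=viewer.grab_frame('top')
crop('top',t,295,170,385,215,8,'topl2');crop('top',t,120,100,280,220,5,'topi'); crop('side',s,80,60,280,240,4,'sidei')
```

```text
[ 2.64618337e+01  2.32657679e+01  7.63101298e+01  2.55718112e-03
  8.05103129e+01 -6.01139042e+01]
grasp now [568.1 295.6 272.4] shift cm [-1.000e-02 -6.395e+01 -1.170e+00] turn 1.4587 | tooly [ 0.06   0.998 -0.001] toolz [ 0.998 -0.06  -0.001] x [-1.4e-03 -6.0e-04 -1.0e+00]
```

View pics/sidei.png

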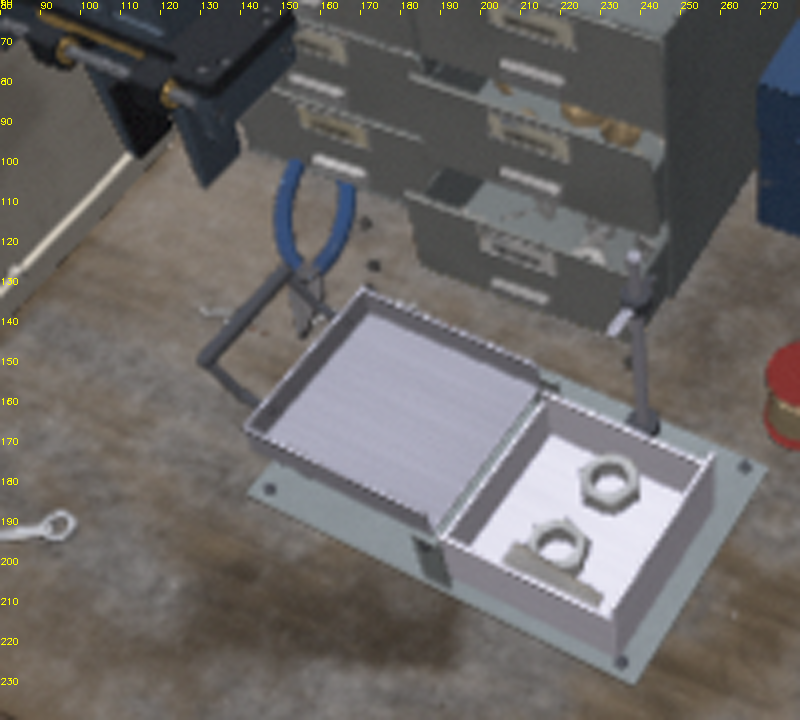

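View pics/topi.png

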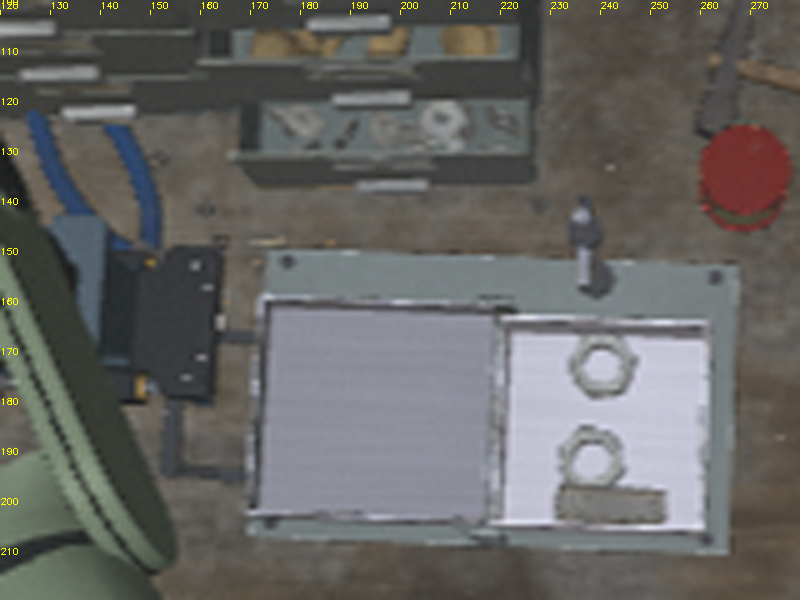

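Request:
move_arm([
  [[0,-2,0],0,0.2],
  [[0,-6,-0.1],0.1,0.2],
  [[0,-10,-0.1],0.22,0.2],
  [[0,-15,-0.2],0.34,0.2],
  [[0,-20,-0.3],0.46,0.2],
  [[0,-25,-0.4],0.58,0.2],
  [[0,-30,-0.5],0.7,0.2],
  [[0,-35,-0.6],0.82,0.2],
  [[0,-40,-0.7],0.94,0.2],
  [[0,-45,-0.8],1.06,0.2],
  [[0,-50,-0.9],1.18,0.2],
  [[0,-55,-1.0],1.3,0.2],
  [[0,-60,-1.1],1.42,0.2],
  [[0,-63,-1.2],1.459,0.2],
  [[0,-64,-1.2],1.459,0.2],
  [[0,-64,-1.2],1.459,0.2],
  [[0,-64,-1.2],1.459,0.2],
  [[0,-64,-1.2],1.459,0.2],
])

```text
time_s: 14.88
ee_pos: [518.6, -341.1, 333.5]
ee_rot: [131.0, 90.0, 44.1]
force: [0.2, 0.7, -0.1]
gripper_width: 54.7
```

Run:
```python
from h import *
th=np.radians(3); print(status.state()['qpos'])
plan([518.2,-342,49],[np.cos(th),np.sin(th)])
s=viewer.grab_frame('side');t=viewer.grab_frame('top')
crop('top',t,280,120,400,220,6,'topj'); crop('side',s,260,160,420,290,5,'sidej'); cv2.imwrite('pics/sj.png',s[:,:,::-1])
```

```text
[-3.44061445e+01  2.13182277e+01  7.91826765e+01  1.63117701e-02
  7.94958216e+01 -3.74853736e+01]
grasp now [ 518.6 -341.1  273.5] shift cm [22.45 -0.05  0.09] turn 0.0013 | tooly [0.999 0.054 0.   ] toolz [ 0.054 -0.999 -0.   ] x [ 2.e-04  2.e-04 -1.e+00]
```

View pics/sidej.png

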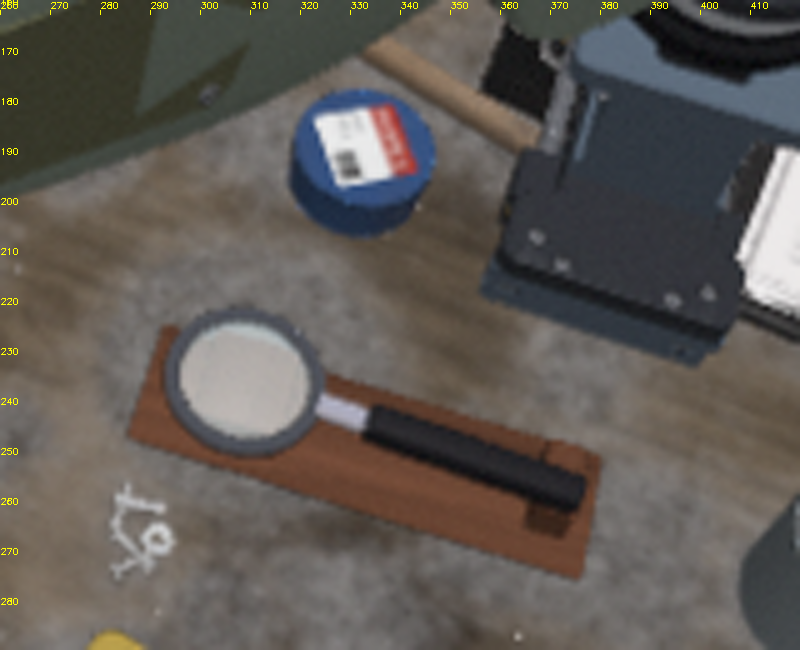

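View pics/topj.png

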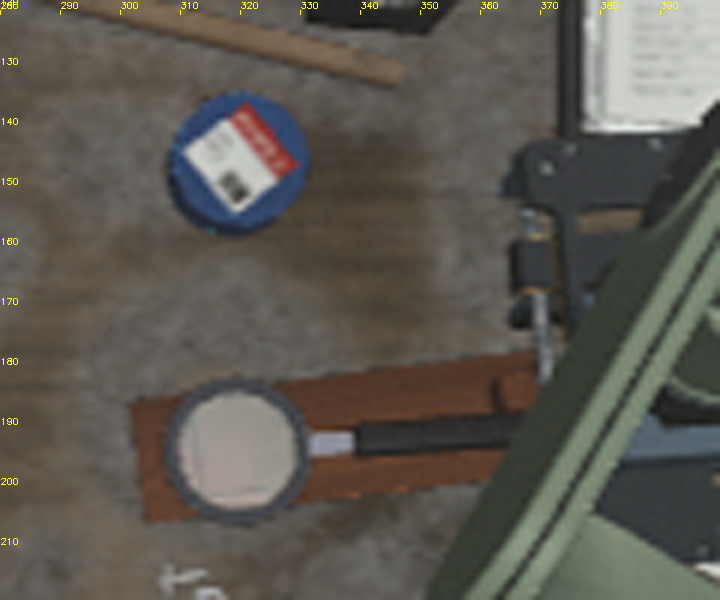

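Request:
move_arm([
  [[2,0,0],0,0.2],
  [[5,0,0.1],0,0.2],
  [[8,0,0.1],0,0.2],
  [[11,0,0.1],0,0.2],
  [[14,0,0.1],0,0.2],
  [[17,0,0.1],0,0.2],
  [[19.5,0,0.1],0,0.2],
  [[21,0,0.1],0,0.2],
  [[22,0,0.1],0,0.2],
  [[22.4,0,0.1],0,0.2],
  [[22.4,0,0.1],0,0.2],
  [[22.4,0,0.1],0,0.2],
])

```text
time_s: 16.48
ee_pos: [518.8, -343.5, 110.0]
ee_rot: [56.3, 89.9, -30.7]
force: [0.2, -0.2, -0.5]
gripper_width: 54.6
```

Run:
```python
from h import *
th=np.radians(3)
plan([518.2,-342,49],[np.cos(th),np.sin(th)])
s=viewer.grab_frame('side');t=viewer.grab_frame('top')
crop('side',s,260,160,420,290,5,'sidek'); crop('top',t,280,120,400,220,6,'topk')
```

```text
grasp now [ 518.8 -343.6   50. ] shift cm [ 0.1  -0.05 -0.16] turn -0.0004 | tooly [0.999 0.052 0.001] toolz [ 0.052 -0.999  0.001] x [ 1.2e-03 -7.0e-04 -1.0e+00]
```

View pics/sidek.png

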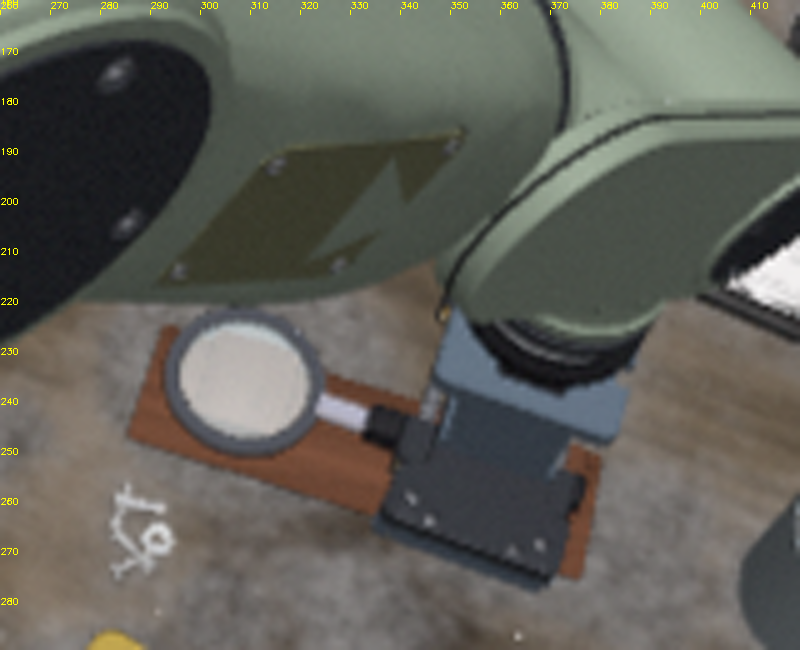

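View pics/topk.png

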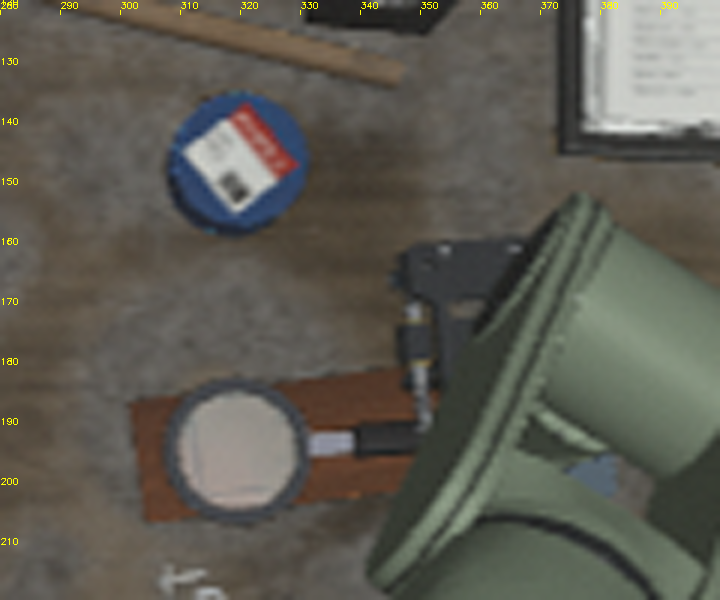

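Request:
move_arm([
  [[0.1,0,-0.1],0,-0.2],
  [[0.1,0,-0.1],0,-0.5],
  [[0.1,0,-0.1],0,-1],
  [[0.1,0,-0.1],0,-1],
  [[0.1,0,-0.1],0,-1],
  [[0.1,0,-0.1],0,-1],
  [[0.1,0,-0.1],0,-1],
], force=50)

```text
time_s: 17.45
ee_pos: [518.4, -342.3, 108.2]
ee_rot: [89.7, 90.0, 2.7]
force: [0.9, 0.4, -0.9]
gripper_width: 17.5
```

Request:
move_arm([
  [[-0.3,0,0],0,-1],
  [[-1,0,0],0,-1],
  [[-2,0,0],0,-1],
  [[-4,0,0],0,-1],
  [[-6.5,0,0],0,-1],
  [[-9,0,0],0,-1],
  [[-12,0,0],0,-1],
  [[-15,0,0],0,-1],
  [[-18,0,0],0,-1],
  [[-20,0,0],0,-1],
  [[-20,0,0],0,-1],
  [[-20,0,0],0,-1],
])

```text
time_s: 18.95
ee_pos: [517.9, -342.0, 307.5]
ee_rot: [-128.9, 89.9, 144.1]
force: [-0.0, -0.7, -2.5]
gripper_width: 17.4
```

Run:
```python
from h import *
th=np.radians(3)
print(status.state()['qpos']);plan([518.2,-342,49],[np.cos(th),np.sin(th)])
s=viewer.grab_frame('side');t=viewer.grab_frame('top')
crop('side',s,260,140,420,270,5,'sidem'); crop('top',t,260,120,400,220,5,'topm')
```

```text
[-3.45005633e+01  2.20306622e+01  8.17832322e+01  2.14877303e-03
  7.62688764e+01 -3.74823505e+01]
grasp now [ 517.8 -341.9  247.5] shift cm [19.85  0.06  0.03] turn -0.0003 | tooly [ 0.999  0.052 -0.001] toolz [ 0.052 -0.999 -0.001] x [-1.2e-03  8.0e-04 -1.0e+00]
```

View pics/sidem.png

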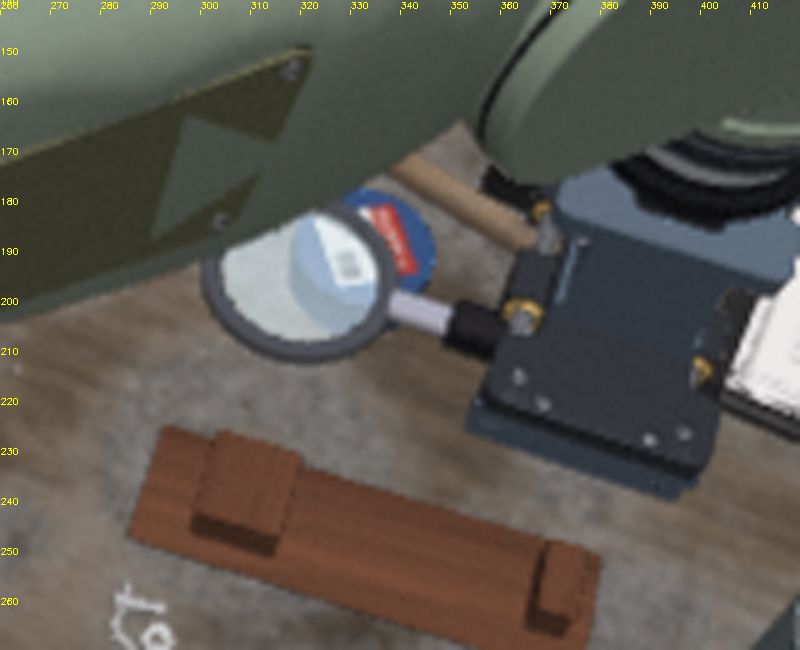

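View pics/topm.png

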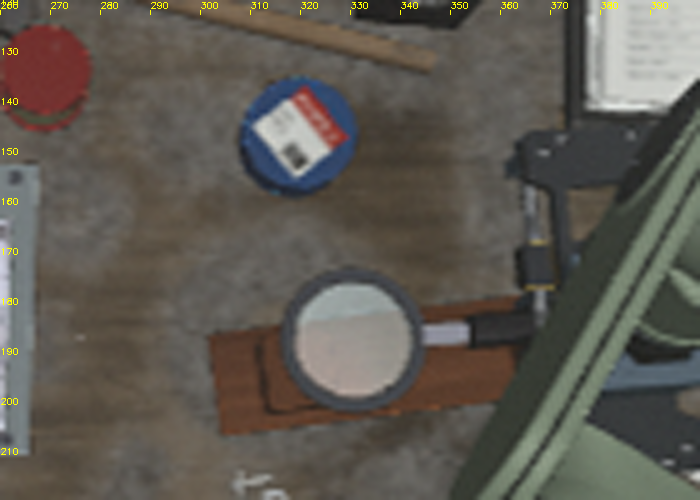

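Run:
```python
from h import *
print(tri([319.5,193.5],[330.1,187.1]), ray('top',[[330.1,187.1]],245))
th=np.radians(3); print(np.array([517.8,-341.9])+112*np.array([-np.sin(th),np.cos(th)]))
# aim
a=np.radians(-3.4); d=np.array([551.3,29.7])
for ly in (3.,):
  pass
th=np.radians(-3.4+0); print('grip at target',d-112*np.array([-np.sin(th),np.cos(th)]))
```

```text
[ 511.54304038 -227.70589117  252.05123548] [[ 512.3791739 -228.9968992  245.       ]]
[ 511.9383729  -230.05349211]
grip at target [544.65768616 -82.10286073]
```

Run:
```python
from h import *
t=cv2.imread('pics/topi.png')
T=lambda x,y:np.array([120+x/5-.5,100+y/5-.5])
im=cv2.imread('pics/top0.png'); g=cv2.cvtColor(im,cv2.COLOR_BGR2GRAY)
print(g[155:215,240]); print(g[185,212:272])
print('cols 230/250 rows x-profile done')
```

```text
[ 77  79  77  67 107 131 130 128 131 140 105  98 192 201 198 200 201 203
 206 199 200 203 201 203 203 200 198 199 197 201 204 201 200 202 200 198
 200 203 199 199 199 197 197 201 199 198 198 197 200 197 163 109 125 128
 128  81  97  99  96  99]
[148 148 147 148 147 139 121 114 110 155 201 198 197 198 197 198 200 199
 200 198 201 201 201 201 201 203 204 204 204 204 204 205 205 205 205 203
 204 203 203 203 202 202 202 201 202 201 202 196 183 160 122 125 124 137
 130  88  92  90  88  92]
cols 230/250 rows x-profile done
```

Run:
```python
from h import *
im=cv2.imread('pics/top0.png')
f=im[:,:,::-1]; crop('top',f,214,155,272,215,12,'dishz')
```

View pics/dishz.png

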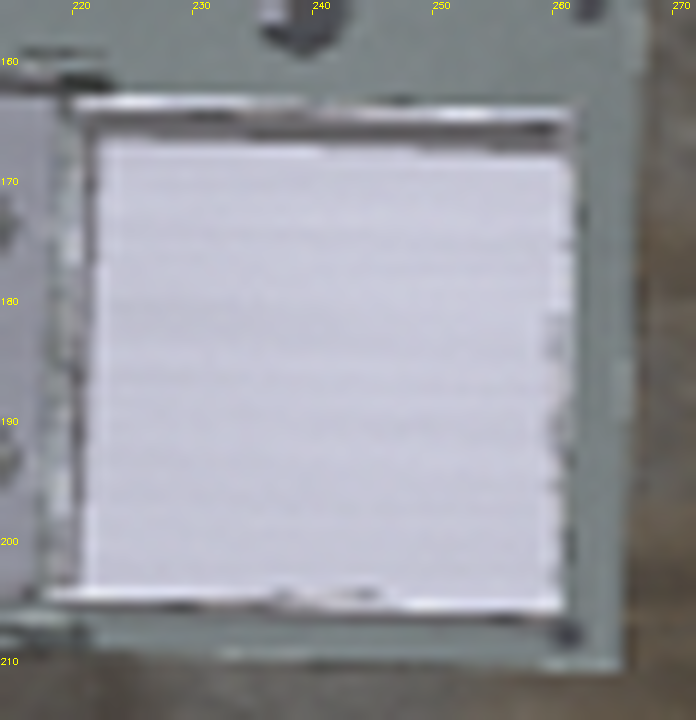

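Run:
```python
from h import *
w=ray('top',[[240,163.1],[240,204.9]],60); print(w, w.mean(0))
l=ray('top',[[221.0,185]],10);r=ray('top',[[261.3,185]],76); print(l,r)
a=np.radians(-3.4);R=np.array([[np.cos(a),-np.sin(a)],[np.sin(a),np.cos(a)]])
for o in ([550.4,29.1],[551.3,29.7]):
  print([(R.T@(q[:2]-o)).round(1) for q in (*w,*l,*r)])
# heights
S=lambda x,y:np.array([125+x/5-.5,90+y/5-.5]);T=lambda x,y:np.array([145+x/6-.5,130+y/6-.5])
```

```text
[[619.79435029  27.86842996  60.        ]
 [482.50980029  29.77437201  60.        ]] [551.15207529  28.82140098  60.        ]
[[555.24065795  95.18759268  10.        ]] [[544.00871883 -40.22495804  76.        ]]
[array([69.3,  2.9]), array([-67.8,  -3.4]), array([ 0.9, 66.3]), array([ -2.3, -69.6])]
[array([68.5,  2.2]), array([-68.7,  -4. ]), array([ 0. , 65.6]), array([ -3.1, -70.2])]
```

Run:
```python
from h import *
from scipy.optimize import least_squares
o=np.array([551.2,29.]);a=np.radians(-3.4);R=np.array([[np.cos(a),-np.sin(a)],[np.sin(a),np.cos(a)]])
L=lambda x,y,z:np.r_[R@[x,y]+o,z]
im=cv2.imread('pics/side0.png')[:,:,::-1]; crop('side',im,222,115,262,170,12,'postz')
print('post top pred',proj('side',L(105,10,195)),'base pred',proj('side',L(105,10,6)))
for z in range(150,164,2): print(z,proj('side',L(71,10,z)).round(2),proj('top',L(71,10,z)).round(2))
for q in ([66,66,60],[66,-69,76],[-68,-69,76],[-68,68,52],[120,-87,6],[-80,-87,6]): print(q,proj('side',L(*q)).round(1))
```

```text
post top pred [[238.71753264 124.36513928]] base pred [[241.07708531 167.72772929]]
150 [[232.85 144.79]] [[236.46 156.76]]
152 [[232.82 144.3 ]] [[236.43 156.62]]
154 [[232.78 143.81]] [[236.39 156.49]]
156 [[232.74 143.32]] [[236.36 156.36]]
158 [[232.7  142.83]] [[236.32 156.22]]
160 [[232.66 142.33]] [[236.29 156.09]]
162 [[232.62 141.83]] [[236.25 155.96]]
[66, 66, 60] [[216.5 158.8]]
[66, -69, 76] [[258.5 174.3]]
[-68, -69, 76] [[233.5 212.5]]
[-68, 68, 52] [[190.  195.5]]
[120, -87, 6] [[272.6 176.9]]
[-80, -87, 6] [[238.4 231.5]]
```

View pics/postz.png

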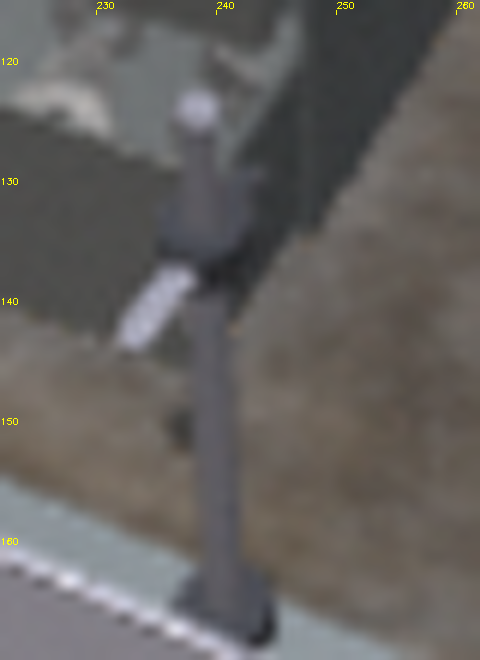

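Run:
```python
from h import *
th=np.radians(3)
plan([557.1,-82.8,247.5],[np.cos(th),np.sin(th)])
```

```text
grasp now [ 517.8 -341.9  246.9] shift cm [ -0.03   5.27 -25.67] turn -0.0003 | tooly [ 0.999  0.052 -0.002] toolz [ 0.052 -0.999 -0.002] x [-0.002   0.0015 -1.    ]
```

Request:
move_arm([
  [[0,0.3,-1],0,-1],
  [[0,0.6,-3],0,-1],
  [[0,1.1,-5.5],0,-1],
  [[0,1.6,-8],0,-1],
  [[0,2.2,-10.5],0,-1],
  [[0,2.7,-13],0,-1],
  [[0,3.2,-15.5],0,-1],
  [[0,3.7,-18],0,-1],
  [[0,4.2,-20.5],0,-1],
  [[0,4.7,-23],0,-1],
  [[0,5.1,-24.7],0,-1],
  [[0,5.3,-25.5],0,-1],
  [[0,5.3,-25.7],0,-1],
  [[0,5.3,-25.7],0,-1],
  [[0,5.3,-25.7],0,-1],
])

```text
time_s: 20.92
ee_pos: [557.9, -83.5, 308.2]
ee_rot: [-25.7, 90.0, -112.7]
force: [-0.2, 0.3, -0.5]
gripper_width: 17.7
```

Run:
```python
from h import *
th=np.radians(3)
plan([557.1,-82.8,157.2],[np.cos(th),np.sin(th)])
s=viewer.grab_frame('side');t=viewer.grab_frame('top')
cv2.imwrite('pics/sn.png',s[:,:,::-1]);crop('top',t,180,120,320,220,5,'topn'); crop('side',s,150,60,310,220,5,'siden')
```

```text
grasp now [557.9 -83.5 248.2] shift cm [ 9.1  -0.07 -0.07] turn -0.0013 | tooly [ 0.999  0.051 -0.   ] toolz [ 0.051 -0.999  0.   ] x [-0.e+00 -1.e-04 -1.e+00]
```

View pics/siden.png

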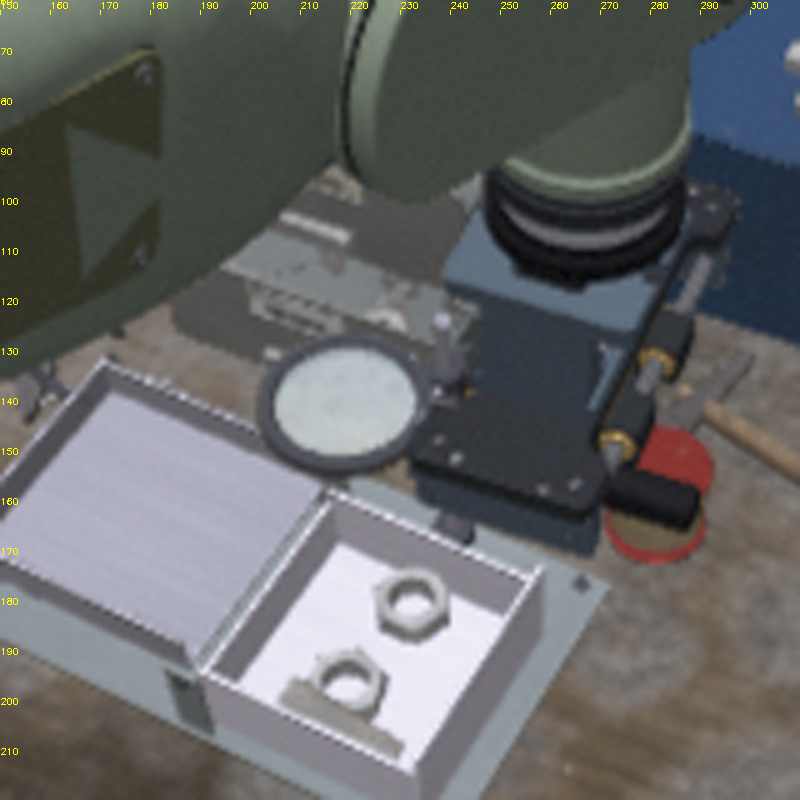

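View pics/topn.png

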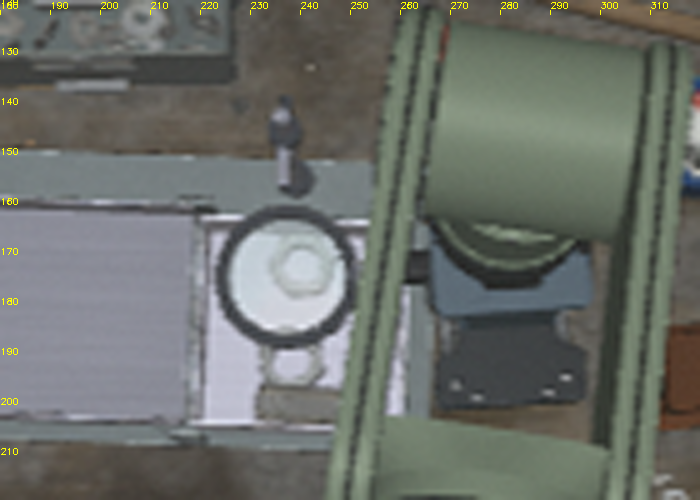

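Request:
move_arm([
  [[0.5,0,0],0,-1],
  [[1.5,0,0],0,-1],
  [[3,-0.1,-0.1],0,-1],
  [[4.5,-0.1,-0.1],0,-1],
  [[6,-0.1,-0.1],0,-1],
  [[7.2,-0.1,-0.1],0,-1],
  [[8.2,-0.1,-0.1],0,-1],
  [[8.8,-0.1,-0.1],0,-1],
  [[9.1,-0.1,-0.1],0,-1],
  [[9.1,-0.1,-0.1],0,-1],
  [[9.1,-0.1,-0.1],0,-1],
  [[9.1,-0.1,-0.1],0,-1],
  [[9.1,-0.1,-0.1],0,-1],
])

```text
time_s: 22.65
ee_pos: [557.0, -81.9, 217.4]
ee_rot: [90.0, 90.0, 2.9]
force: [0.0, 0.3, -1.7]
gripper_width: 17.5
```

Run:
```python
from h import *
th=np.radians(3)
plan([557.1,-82.8,157.2],[np.cos(th),np.sin(th)])
s=viewer.grab_frame('side');t=viewer.grab_frame('top')
cv2.imwrite('pics/so.png',s[:,:,::-1]);cv2.imwrite('pics/to.png',t[:,:,::-1])
crop('top',t,205,135,285,215,9,'topo'); crop('side',s,180,100,280,180,8,'sideo')
```

```text
grasp now [557.  -81.9 157.4] shift cm [0.02 0.01 0.09] turn -0.0003 | tooly [0.999 0.052 0.   ] toolz [ 0.052 -0.999  0.   ] x [ 5.e-04  0.e+00 -1.e+00]
```

View pics/sideo.png

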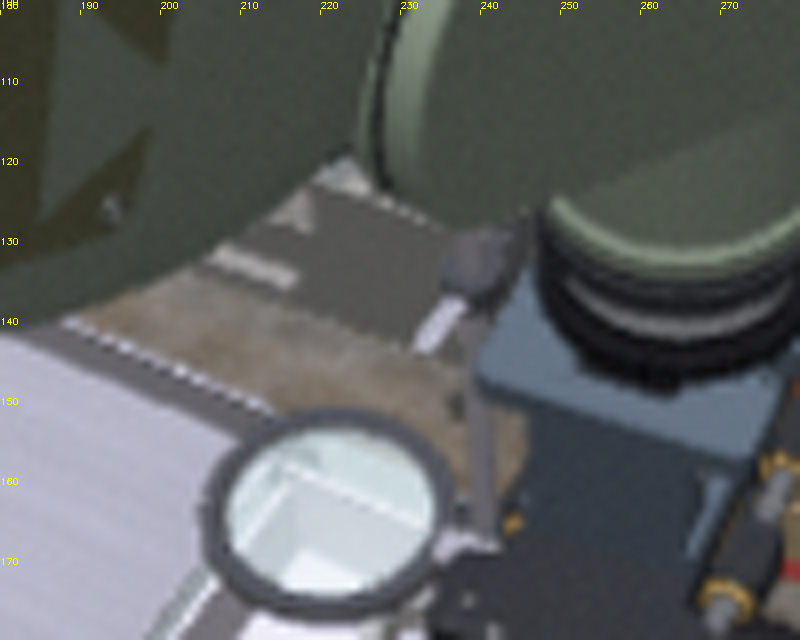

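View pics/topo.png

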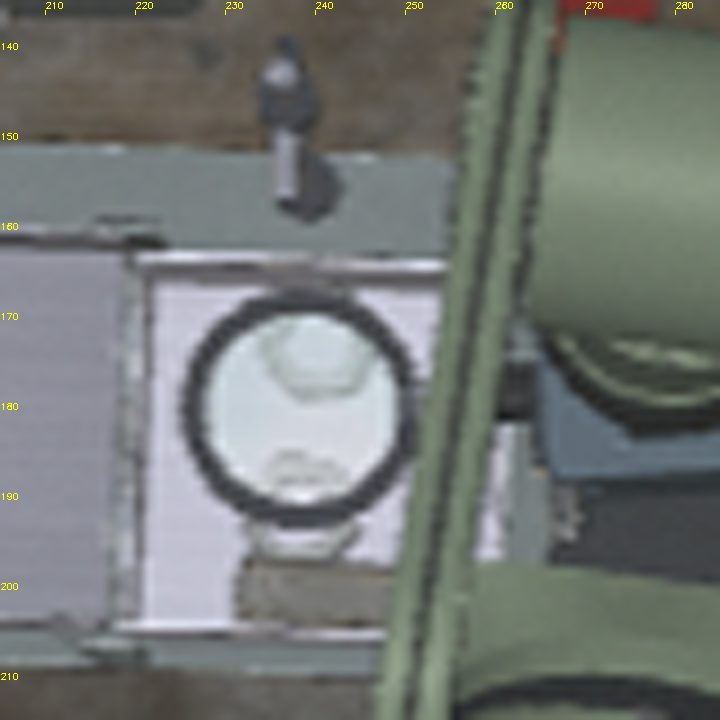

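Run:
```python
from h import *
# outer-edge points by radial gradient from a seed centre, subpixel at steepest bright->? crossing
def edge(name,c,r0,r1,angs):
    g=cv2.GaussianBlur(cv2.cvtColor(cv2.imread(name),cv2.COLOR_BGR2GRAY).astype(np.float32),(0,0),.6); P=[]
    for a in angs:
        rr=np.arange(r0,r1,.1); x=(c[0]+rr*np.cos(a)).astype(np.float32);y=(c[1]+rr*np.sin(a)).astype(np.float32)
        v=cv2.remap(g,x[None],y[None],cv2.INTER_CUBIC)[0]; d=np.gradient(v); i=d.argmax(); P.append((x[i],y[i]))
    return np.array(P,np.float32)
D=np.radians
P=edge('pics/so.png',(220.75,163.9),13,19,D(np.r_[np.arange(70,350,4)])); print('side',cv2.fitEllipseDirect(P))
Q=edge('pics/to.png',(237.7,179.9),11.5,16,D(np.arange(60,320,4))); print('top',cv2.fitEllipseDirect(Q))
es=cv2.fitEllipseDirect(P)[0];et=cv2.fitEllipseDirect(Q)[0]
th=np.radians(3);s=status.state();g=s['ee_pos']+60*rot(s['ee_rot'])[:,0]; Lp=np.r_[g[:2]+112*np.array([-np.sin(th),np.cos(th)]),g[2]-2.2]
print('robot lens',Lp,'tri',tri(es,et),'top@155',ray('top',[et],155)); print('pred side',proj('side',Lp),'pred top',proj('top',Lp))
```

```text
side ((220.69085693359375, 163.89512634277344), (28.08268165588379, 32.77064514160156), 87.80006408691406)
top ((237.53890991210938, 179.51251220703125), (24.99225616455078, 28.023380279541016), 8.450139999389648)
robot lens [551.07438387  29.91394041 155.14861105] tri [551.56023994  32.25085634 155.60336705] top@155 [[551.74081504  32.1627293  155.        ]]
pred side [[221.49971385 164.45315458]] pred top [[238.28497983 179.71003006]]
```

Run:
```python
from h import *
from scipy.optimize import least_squares
def edge(name,c,r0,r1,angs):
    g=cv2.cvtColor(cv2.imread(name),cv2.COLOR_BGR2GRAY).astype(np.float32); P=[]
    for a in angs:
        rr=np.arange(r0,r1,.1); x=(c[0]+rr*np.cos(a)).astype(np.float32);y=(c[1]+rr*np.sin(a)).astype(np.float32)
        v=cv2.remap(g,x[None],y[None],cv2.INTER_LINEAR)[0]; v=np.convolve(v,np.ones(7)/7,'same')[4:-4]; d=np.gradient(v); i=d.argmax(); P.append((x[4+i],y[4+i]))
    return np.array(P)
Q=edge('pics/to.png',(238,179.8),12,15.5,np.radians(np.arange(100,300,4)))
r=least_squares(lambda p:np.hypot(*(Q-p[:2]).T)-p[2],[238,179.8,13.4],loss='soft_l1',f_scale=.3); print('free',r.x)
r=least_squares(lambda p:np.hypot(*(Q-p[:2]).T)-13.45,[238,179.8],loss='soft_l1',f_scale=.3); print('fixed',r.x, ray('top',[r.x],155))
# tray/dish symmetric: wall profile
g=cv2.cvtColor(cv2.imread('pics/top0.png'),cv2.COLOR_BGR2GRAY)
for v in (175,185,195): print(v,g[v,215:226],g[v,256:266])
im=cv2.imread('pics/so.png')[:,:,::-1]; crop('side',im,225,125,245,155,24,'tipz')
```

```text
free [237.84394069 179.98119559  13.25281738]
fixed [238.08360763 180.02842053] [[550.13765714  30.54085258 155.        ]]
175 [145 144 141 133 173 180 124 187 203 200 200] [199 198 197 200 190 156 120 122 120 124]
185 [148 147 139 121 114 110 155 201 198 197 198] [202 201 202 196 183 160 122 125 124 137]
195 [145 154 151 170 181 120 184 197 197 196 195] [199 198 198 186 151 128 126 127 125 122]
```

View pics/tipz.png

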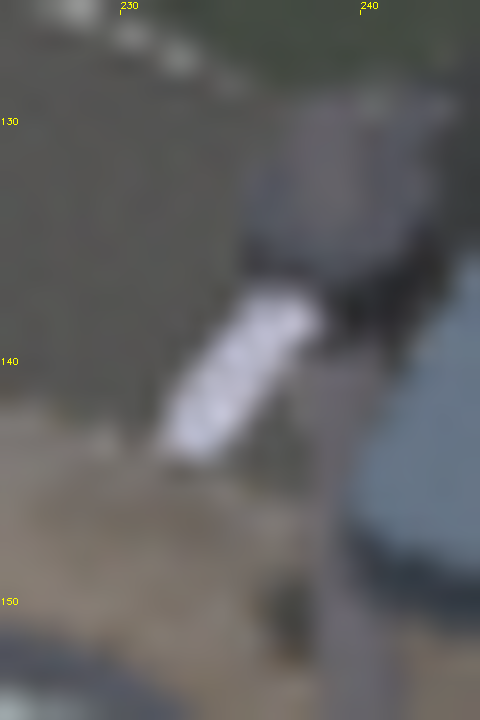

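Request:
move_arm([
  [[0.1,0,0.1],0,-1],
  [[0.1,0,0.1],0,-1],
  [[0.1,0,0.1],0,-1],
  [[0.1,0,0.1],0,-1],
  [[0.1,0,0.1],0,-1],
  [[0.1,0,0.1],0,-1],
  [[0.1,0,0.1],0,-1],
  [[0.1,0,0.1],0,-1],
])

```text
time_s: 23.75
ee_pos: [556.9, -82.9, 216.2]
ee_rot: [163.2, 90.0, 76.2]
force: [-0.1, 0.2, -1.3]
gripper_width: 17.2
```

Run:
```python
from h import *
th=np.radians(3)
for i in range(3):
    plan([557.1,-82.8,156.3],[np.cos(th),np.sin(th)]); s=viewer.grab_frame('side')
t=viewer.grab_frame('top'); st=status.state(); print(st['time_s'],st['force'],st['qvel'].round(2),st['gripper_width'])
crop('top',t,165,120,345,260,4,'topp'); crop('side',s,130,100,330,240,4,'sidep')
```

```text
grasp now [556.9 -82.9 156.2] shift cm [-0.01  0.02 -0.01] turn -0.0004 | tooly [0.999 0.052 0.   ] toolz [ 0.052 -0.999 -0.   ] x [ 0.e+00  1.e-04 -1.e+00]
grasp now [556.9 -82.9 156.2] shift cm [-0.01  0.02 -0.01] turn -0.0004 | tooly [0.999 0.052 0.   ] toolz [ 0.052 -0.999 -0.   ] x [ 1.e-04  1.e-04 -1.e+00]
grasp now [556.9 -82.9 156.2] shift cm [-0.01  0.02 -0.01] turn -0.0003 | tooly [0.999 0.052 0.   ] toolz [ 0.052 -0.999 -0.   ] x [ 1.e-04  1.e-04 -1.e+00]
23.95 [-0.08852771  0.03240582 -1.20171994] [ 0.04 -0.02  0.14  0.04 -0.    0.02] 17.814393465037003
```

View pics/sidep.png

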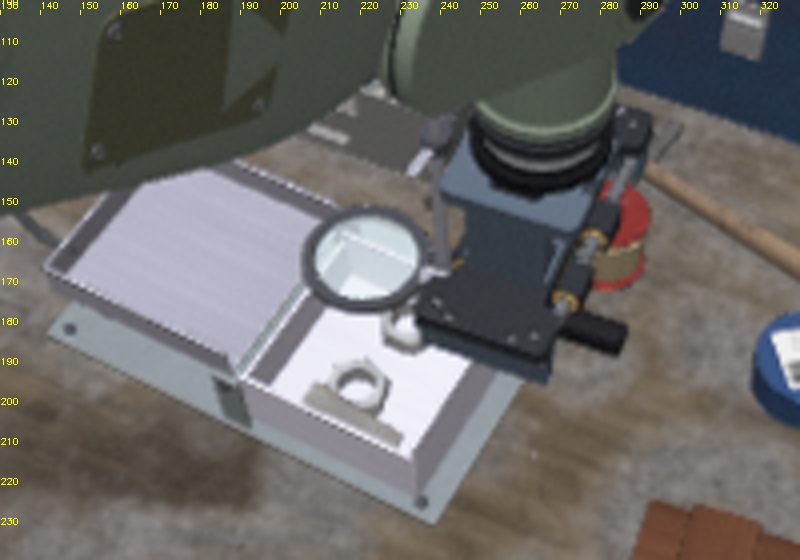

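View pics/topp.png

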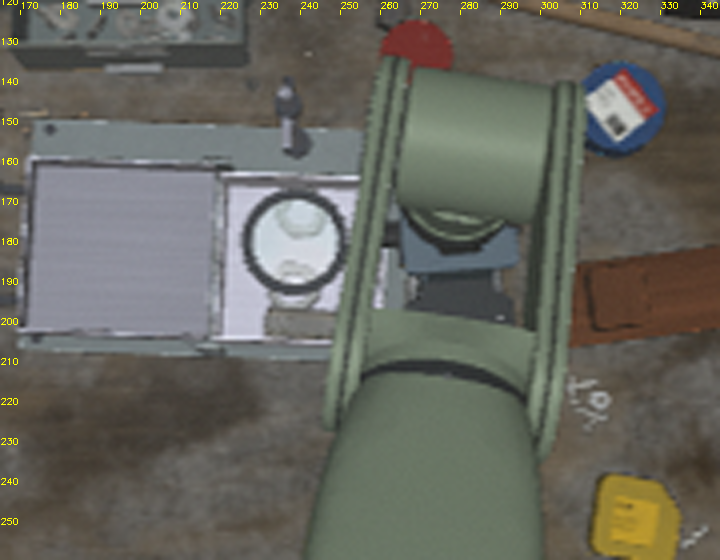

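The lens is over the dish centre and still. The parts are in the dish, the tray is level, the pointer is unchanged, and the bystanders are in place. I'm handing the job in.

```bash
python3 -c "
from workcell import env; print(env.job_done())"
```

```text
the job is handed in; nothing more can be done
None
```

The job is done and handed in at about 24 s. I lifted the tray by its bar to about 1.2 rad, and both lock nuts and the nipple slid into the dish. I lowered the tray back to level and released the bar. I then took the lens by the handle with a 50 N grip and am holding it over the dish.

**Position:** From the robot's pose, the lens centre is at about (551, 29, 154) mm, against a measured dish centre of (551, 29) mm. The arm is still, the fingers stand at the handle's width and the tool points straight down. The last pictures show the lens clear of the stand and post, and the pointer, tin, reel and tape where they were.

**Checks that disagreed:**
- **Pointer height:** Plain triangulation gave 159 mm, but the same method read the 195 mm post top as 198 mm. Corrected against the post top and the lens in view, the pointer comes to 153–156 mm, and I set the lens for 154 mm. The height is good to about 2 mm.
- **Lens centring:** The top-camera fit of the lens differed from the robot's pose by about 1 mm. A freer fit differed by about 2 mm, but it came out visibly off-round.
- **Level:** I checked this only indirectly. The lens height seen by the cameras showed no measurable droop from the handle.

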